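# Bring the square dish round to the bowl

### The arm

A 6-joint arm with a two-finger parallel gripper is mounted at the origin on the work surface. World frame = base frame: x ahead of the robot, y to its left, z up, the work surface at z = 0. Lengths are in m, angles in degrees, forces in N, time in s.
With the tool pointing down it reaches from about 0.4 to 0.825 m from the base axis. Payload 7 kg.
Tool frame: the origin (TCP) lies at the very end of the fingers, on their centre line; the grasp point (between the pads) lies 19 mm behind it (ctrl.hold_point_z is the distance from the TCP to the grasp point, in m); z points along the fingers, y is the line along which they close (so a half turn about z gives the same grasp; the last joint's range is limited). The gripper opens to 88 mm and grips with 3 to 60 N. Pads are 19 mm wide; open, the fingers measure 130 mm over their backs; the gripper's body (78 mm by 193 mm) begins 47 mm behind the grasp point.
Start: joints at [93.226, 20.546, 0.682, 0, -70.136, -16.507], TCP at [0.155, 0.657, 0.227] pointing down, gripper open.
Joint ranges: [-176.03, 176.03], [-82.01, 121.73], [-58.28, 71.71], [-173.87, 95.51], [-174.79, -0.11], [-173.66, 173.66]. Speed limits (degrees/s): [136.94, 136.94, 172.46, 180, 180, 180].

### API

Orientations are given as [roll, pitch, yaw] about the fixed x, y, z axes, in that order (R = Rz(yaw) Ry(pitch) Rx(roll)).
In Python, from plant import sensors, viewer, workorder, ctrl gives the robot as it stands.
- The arm moves only by the shell command python3 -m pendant 'ROWS'. ROWS is JSON, a list of rows, each a list of 3 entries, a list of its own where there are three numbers: the opening, from -1 (shut) to 1 (fully open), so that 0 is half open, then the shift along the tool's x, y, z in m, then the turn, a rotation vector about the tool's x, y, z in degrees. A call has 1 to 10 rows; each row is the pose to reach, as a shift and turn from the pose commanded when the call began, along the tool's axes at that moment; what a row does not reach only later rows make up. A row lasts 1/12 s, in which the tool goes at most 41.7 mm and 7.16 degrees, less where a joint would pass 70% of its speed; a pose out of reach is approached as far as the arm can. A call with a gripper value outside its range is refused whole. The fingers move at their own pace and stop on an object; the grip force is fixed at half the most. Time passes only in rows, so rows that repeat a pose let the fingers close. It gives the time, the measured TCP pose, the force, the opening and the grip force at its end, in the units of the state.
- sensors.get_obs(): the state, without advancing time (a new reading comes with each control period).
- viewer.snapshot(name): name is "scene" or "top"; returns the picture (420x560x3 uint8, red, green, blue); there is no depth.
- viewer.camera_params(name): a dict with "fx", "fy", "cx", "cy" (pixels), "dist" ([k1, k2, p1, p2, k3] as OpenCV has them; the pictures are not rectified), "extrinsics" (4x4, takes a point from world to camera coordinates). Camera axes: x right, y up, looking along -z (the intrinsics and any distortion apply to the point x, -y, -z); pixel columns grow to the right and rows downward; lengths in m; the calibration is good to about 2 mm. A picture is of the moment at which its call begins. camera_params takes no time and is no camera call.
- workorder.close_job(): hands the job in; it is judged then, once.
The state is a dict: "clock": time; "joint_pos": joint angles; "qvel": joint speeds; "tau": joint torques, N m; "tool_pos": TCP position; "orientation": TCP orientation; "force": force on the tool from outside, world axes, zero at the start; "moment": the same for the moment, N m; "opening": finger opening in m; "gripper_force": force on a finger pad.
Only numpy, scipy, OpenCV 4.12 (cv2) and the standard library are available. Lean on these libraries where they do the work, as an engineer would, in place of code of your own. Each camera call takes 0.05 s, during which the arm holds its last target. There are 200 camera calls.

### The job

Turn the three-armed wooden carousel, by pushing sideways on its arms with a fingertip, until the arm that carries the square dish points straight at the dark wooden soup bowl, and leave it standing there. Do not grip an arm, do not touch or lift any dish (each must stay in place on its pad), and leave the bowl, the cup and the jar where they stand.

Things in the scene. Friction and masses are not known exactly. Their poses are not given: they have to be found in the camera images.
- carousel: Light wooden carousel with three arms 120 degrees apart; turns both ways about its upright axis on a fixed round foot (radius 85 mm, 16 mm high). Friction holds it where it is left; 1 to 2 N at an arm's end turns it. Origin: on the axis, at table-top height; x axis along the arm with the square dish. Hub: radius 30 mm, top 62 mm high. Pads on the arms 62 mm from the axis: radius 30 mm, tops 60 mm high.
- square_arm_end (a point): Point on the arm with the square dish, 137 mm from the axis, 45 mm above the table, mid-width. Every arm is a straight bar 16 mm wide, underside 35 mm and top 55 mm above the table, reaching 150 mm from the axis; its outer part, from 92 to 150 mm, is bare: push near its end, clear of the dishes, fingertip 36 to 50 mm above the table.
- left_slats: Each arm is two 8 mm wide wooden slats glued side by side. This is the three left-hand slats together (seen from the hub looking outward): their outer faces are the arms' left sides; pushing these turns the carousel clockwise seen from above. Same origin and axes as the carousel.
- right_slats: The three right-hand slats of the arms together; pushing their outer faces turns the carousel anticlockwise seen from above. Same origin and axes as the carousel. Left and right slats pressed at the same moment counts as gripping.
- square_dish: Small black square dish, 48 mm by 48 mm, 22 mm high, standing loose on the carousel pad of the x-axis arm, its rim 82 mm above the table. Origin: centre of its underside.
- round_dish1: Small black round dish, 52 mm across, 22 mm high, standing loose on the pad of the arm 120 degrees anticlockwise (from above) from the square dish's. Origin: centre of its underside.
- round_dish2: Like round_dish1, on the arm 120 degrees clockwise from the square dish's.
- bowl: Plain dark wooden soup bowl, 114 mm across at the rim, 68 mm high, the only large bowl near the carousel, standing loose on the table about 250 mm from the carousel's axis, to its left, to its right or beyond it. Origin: centre of its underside.
- cup: White cup, 72 mm across, 78 mm high, standing loose at another of these three places. Origin: centre of its underside.
- jar: Glass jar with a steel lid, 64 mm across, 85 mm high, standing loose at the third place. Origin: centre of its underside.
Mind the look-alikes: they are no part of the job. Leave any orange look-alike of the jar alone. Leave any pink look-alike of the square_dish alone.

How it is judged:
By the outcome, as a careful person would: the job done as asked, in the order asked, and still so for the second after the job is handed in, with the robot touching nothing.
It also fails if it takes over 51 s, if anything falls off the work surface, if the arm or the gripper's body presses on something with over 40 N, if the wrist force passes 120 N, or if a joint passes its speed limit or range.

## Working session

There is one attempt and no reset: what is moved stays moved. The work goes in short steps, Python scripts to look and compute and a shell command to move; the robot and the scene stay as the last step left them, time stands still between calls to the robot, and variables do not carry over. Pictures are saved under pics/ and viewed, at most 10 in all, crops included, and the job is handed in when it is done.

```bash
mkdir -p pics
python3 - <<'E'
from plant import sensors, viewer
import cv2,numpy as np
for n in("scene","top"):
    im=viewer.snapshot(n); cv2.imwrite(f"pics/{n}0.png",im[:,:,::-1]); p=viewer.camera_params(n)
    E=np.array(p["extrinsics"]); print(n,p["fx"],p["cx"],p["cy"],p["dist"],(-E[:3,:3].T@E[:3,3]).round(3),E[:3,:3].round(2).tolist())
o=sensors.get_obs();print(o["clock"],o["tool_pos"],o["orientation"],o["opening"])
E
```

```text
scene 426.64083030010585 282.4027785675728 210.11312208320567 [-0.04254071  0.          0.          0.          0.        ] [0.873 0.597 0.82 ] [[-0.89, 0.46, -0.01], [-0.36, -0.68, 0.63], [0.28, 0.57, 0.77]]
top 488.30340799769624 278.02663325751 214.29115094743383 [-0.13445082  0.          0.          0.          0.        ] [0.455 0.041 1.026] [[-0.03, -1.0, 0.01], [0.99, -0.03, 0.13], [-0.13, 0.01, 0.99]]
0.1 [0.15500237 0.65652843 0.22575333] [ 1.79917782e+02 -9.37388690e-03 -1.32842400e+01] 0.08802689713860855
```

View pics/scene0.png

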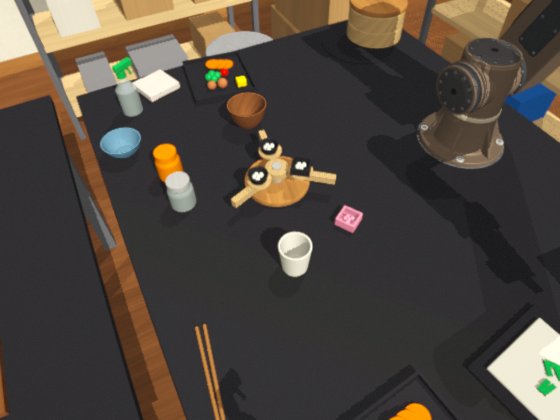

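View pics/top0.png

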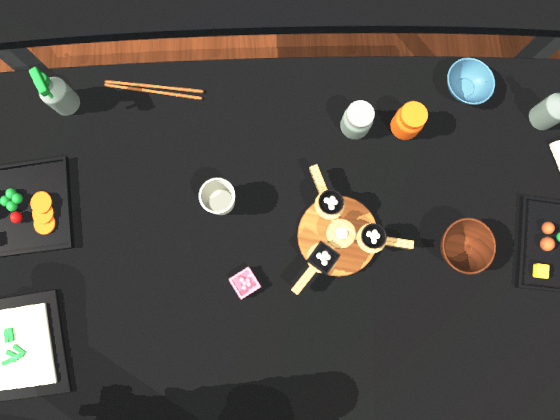

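The scene shows the robot base at the right and the carousel at (278,178). In the top view (up is +x, right is −y):
- **Carousel:** hub at (340,235). The square dish is at (323,258), with its arm end at (303,285).
- **Bowl candidates:** brown bowl (468,246), blue bowl (470,82). The dark wooden one is (468,246).
- **Square dish candidates:** black (323,258), pink (245,283). The black one on the pad is the right one.
- **Jar candidates:** glass with steel lid (357,120), orange look-alike (408,121).
- **Cup:** (217,197).

Now I'll measure these.

```bash
cat > h.py <<'E'
import cv2,numpy as np
from plant import viewer
def ray(n,uv,z):
    p=viewer.camera_params(n);E=np.array(p["extrinsics"]);K=np.array([[p["fx"],0,p["cx"]],[0,p["fy"],p["cy"]],[0,0,1]])
    q=cv2.undistortPoints(np.array(uv,float).reshape(-1,1,2),K,np.array(p["dist"])).reshape(-1,2)
    d=np.c_[q[:,0],-q[:,1],-np.ones(len(q))]@E[:3,:3]; c=-E[:3,:3].T@E[:3,3]
    return c+d*((z-c[2])/d[:,2])[:,None]
def circ(P):
    A=np.c_[2*P[:,:2],np.ones(len(P))];s=np.linalg.lstsq(A,(P[:,:2]**2).sum(1),rcond=None)[0]
    return s[:2],np.sqrt(s[2]+s[0]**2+s[1]**2)
def arms(im,c=None):
    """carousel centre and arm angles from the bare arm tops (top view)"""
    hsv=cv2.cvtColor(im,cv2.COLOR_RGB2HSV)
    m=cv2.inRange(hsv,(8,50,110),(32,200,255)); v,u=np.nonzero(m)
    P=ray("top",np.c_[u,v],.055)[:,:2]
    c=ray("top",[[340,235]],.055)[0,:2] if c is None else c
    for _ in range(6):
        r=P-c;R=np.hypot(*r.T);s=(R>.105)&(R<.160);a=np.degrees(np.arctan2(r[:,1],r[:,0]))
        k,lab,L=[],None,[]
        t=np.degrees(np.angle(np.exp(3j*np.radians(a[s])).mean()))/3
        out=[]
        for i in range(3):
            da=(a-t-120*i+180)%360-180; g=s&(abs(da)<25)
            rr=P[g]; out.append((rr.mean(0),t+120*i+da[g].mean(),R[g].max(),g.sum()))
            l=cv2.fitLine(rr.astype(np.float32),cv2.DIST_HUBER,0,.01,.01).ravel(); L.append(l)
        N=np.array([[-l[1],l[0]] for l in L]); b=np.array([n@l[2:] for n,l in zip(N,L)])
        cl=np.linalg.lstsq(N,b,rcond=None)[0]; c=cl
    return c,[(np.round(o[0],4).tolist(),round(o[1]%360,2),round(o[2],4),int(o[3])) for o in out],m
def bowl(im):
    hsv=cv2.cvtColor(im,cv2.COLOR_RGB2HSV); m=cv2.inRange(hsv,(0,60,35),(20,255,255))
    m[:,:425]=0;m[:,515:]=0;m[:200]=0;m[290:]=0
    c=max(cv2.findContours(m,0,1)[0],key=cv2.contourArea)
    return circ(ray("top",cv2.convexHull(c).reshape(-1,2),.068)),m
E
python3 - <<'E'
from h import *
im=cv2.imread("pics/top0.png")[:,:,::-1].copy()
c,o,m=arms(im);(b,r),mb=bowl(im)
print("c",c,*o,"\nbowl",b,r,"dist",np.hypot(*(b-c)),"dir",np.degrees(np.arctan2(*(b-c)[::-1]))%360)
print("hub@62",ray("top",[[341,234]],.062))
x=im[:,:,::-1].copy();x[(m|mb)>0]=(255,0,255)
y=np.hstack([a[150:300,255:525] for a in(im[:,:,::-1],x)]);y=cv2.resize(np.vstack([y[:,:270],y[:,270:]]),None,fx=2,fy=2);cv2.imwrite("pics/crop1.png",y)
E
```

```text
c [ 0.5257502  -0.10368799] ([0.662, -0.0484], np.float64(9.69), np.float64(0.149), 120) ([0.4375, -0.0042], np.float64(146.85), np.float64(0.1337), 83) ([0.5195, -0.1988], np.float64(261.8), np.float64(0.1598), 190) 
bowl [ 0.50739903 -0.35021506] 0.058271351083189676 dist 0.24720914161191976 dir 265.7428205103593
hub@62 [[ 0.53946889 -0.09323178  0.062     ]]
```

View pics/crop1.png

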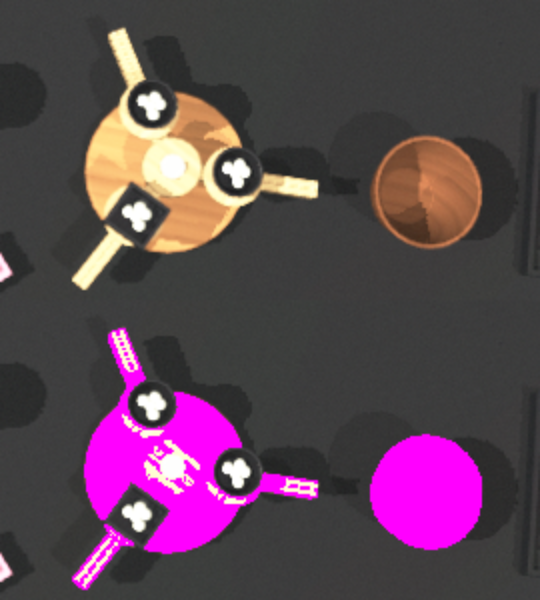

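The crop shows the black square dish on its pad with its arm end at crop (83,283), and the brown bowl at (427,192). The bowl mask is right. The arm mask misses the bright wood, so I'll fix that.

```bash
sed -i 's/(8,50,110),(32,200,255)/(8,20,110),(36,255,255)/; s/R>.105)&(R<.160/R>.102)\&(R<.158/; s/\[\[340,235\]\],.055/[[341,233.5]],.062/; s/range(6)/range(4)/' h.py
python3 - <<'E'
from h import *
im=cv2.imread("pics/top0.png")[:,:,::-1].copy()
c,o,m=arms(im);(b,r),_=bowl(im)
print("c",c,*o,sep="\n");print("dir",np.degrees(np.arctan2(*(b-c)[::-1]))%360,np.hypot(*(b-c)))
# foot circle at z=.016: outline pixels of whole mask near r=.085
ct=max(cv2.findContours(m,0,1)[0],key=cv2.contourArea).reshape(-1,2);F=ray("top",ct,.016)
k=c
for _ in range(8):
    d=np.hypot(*(F[:,:2]-k).T);k,r=circ(F[abs(d-.085)<.005])
print("foot",k,r)
E
```

```text
c
[ 0.5420981 -0.0909655]
([0.6603, -0.0499], np.float64(19.22), np.float64(0.1504), 244)
([0.4453, -0.0104], np.float64(139.98), np.float64(0.1496), 230)
([0.5183, -0.2158], np.float64(259.41), np.float64(0.1517), 233)
dir 262.3765942844876 0.2615613855132697
foot [0. 0.] 0.0
```

```bash
python3 -m pendant '[[-1,[0.34,0.30,0],[0,0,0]],[-1,[0.34,0.30,0],[0,0,0]],[-1,[0.34,0.30,0],[0,0,0]],[-1,[0.34,0.30,0],[0,0,0]],[-1,[0.34,0.30,0],[0,0,0]],[-1,[0.34,0.30,0],[0,0,0]],[-1,[0.34,0.30,0],[0,0,0]],[-1,[0.34,0.30,0],[0,0,0]],[-1,[0.34,0.30,0],[0,0,0]],[-1,[0.34,0.30,0],[0,0,0]]]'
cat >> h.py <<'E'
def delta(x,y,z):
    """tool-frame shift from the measured pose to a world point"""
    from plant import sensors; from scipy.spatial.transform import Rotation as R
    o=sensors.get_obs(); d=np.array([x,y,z])-o["tool_pos"]
    print("t",round(o["clock"],2),"at",np.round(o["tool_pos"],4),np.round(o["orientation"],1),"F",np.round(o["force"],1),"open",round(o["opening"],4))
    return R.from_euler("xyz",o["orientation"],degrees=True).inv().apply(d).round(4)
E
python3 -c "from h import *;print(delta(.678,-.092,.226))"
```

```text
clock: 0.93
tool_pos: [0.3964, 0.3149, 0.2266]
orientation: [-180.0, 0.0, -13.3]
force: [0.5, 0.7, -0.2]
opening: 0.0268
gripper_force: 0.0
t 0.93 at [0.3964 0.3149 0.2266] [-180.     0.   -13.3] F [ 0.5  0.7 -0.2] open 0.0268
[0.3674 0.3314 0.0005]
```

```bash
python3 -m pendant '[[-1,[0.345,0.31,0],[0,0,0]],[-1,[0.345,0.31,0],[0,0,0]],[-1,[0.345,0.31,0],[0,0,0]],[-1,[0.345,0.31,0],[0,0,0]],[-1,[0.345,0.31,0],[0,0,0]],[-1,[0.345,0.31,0],[0,0,0]],[-1,[0.345,0.31,0],[0,0,0]],[-1,[0.345,0.31,0],[0,0,0]],[-1,[0.345,0.31,0],[0,0,0]],[-1,[0.345,0.31,0],[0,0,0]]]' >/dev/null;  python3 -m pendant '[[-1,[0,0,0],[0,0,0]],[-1,[0,0,0],[0,0,0]],[-1,[0,0,0],[0,0,0]]]'>/dev/null
python3 -c "from h import *;print(delta(.678,-.092,.226))"
```

```text
t 2.02 at [ 0.6331 -0.0258  0.2258] [ 1.80e+02  1.00e-01 -1.34e+01] F [-0.3  0.9  0.4] open 0.0001
[ 0.059   0.054  -0.0003]
```

```bash
python3 -m pendant '[[-1,[0.03,0.027,0],[0,0,0]],[-1,[0.059,0.054,0],[0,0,0]],[-1,[0.059,0.054,0.03],[0,0,0]],[-1,[0.059,0.054,0.06],[0,0,0]],[-1,[0.059,0.054,0.09],[0,0,0]],[-1,[0.059,0.054,0.11],[0,0,0]],[-1,[0.059,0.054,0.11],[0,0,0]],[-1,[0.059,0.054,0.11],[0,0,0]],[-1,[0.059,0.054,0.11],[0,0,0]]]' >/dev/null
python3 - <<'E'
from h import *
print(delta(.678,-.092,.043))
y=np.hstack([viewer.snapshot("scene")[90:290,130:400],viewer.snapshot("top")[90:290,240:510]])[:,:,::-1]
cv2.imwrite("pics/hover.png",cv2.resize(y,(800,296)))
E
```

```text
t 2.77 at [ 0.6795 -0.0906  0.1186] [-1.80e+02 -1.00e-01 -1.32e+01] F [ 0.3  0.  -0.1] open 0.0006
[-0.0013  0.0017  0.0755]
```

View pics/hover.png

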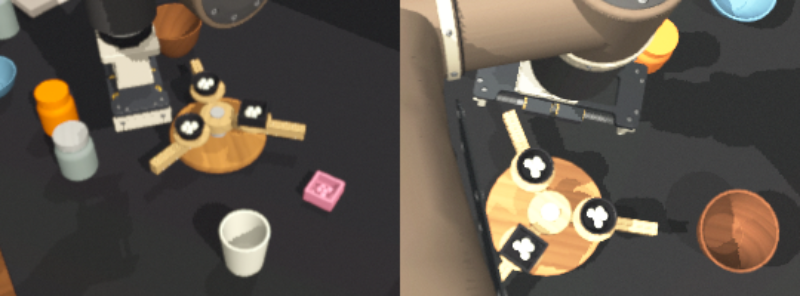

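The gripper hovers beyond the carousel, clear of the round2 arm (tip at crop (515,118) in the top view) and the jar. I'll descend to pushing height.

```bash
python3 -m pendant '[[-1,[0,0,0.025],[0,0,0]],[-1,[0,0,0.05],[0,0,0]],[-1,[0,0,0.065],[0,0,0]],[-1,[0,0,0.075],[0,0,0]],[-1,[0,0,0.075],[0,0,0]],[-1,[0,0,0.075],[0,0,0]],[-1,[0,0,0.075],[0,0,0]]]' >/dev/null
python3 - <<'E'
from h import *
print(delta(.678,-.092,.043))
from scipy.spatial.transform import Rotation as R
from plant import sensors
o=sensors.get_obs();c=np.array([.541,-.092])
for a in range(0,136,6):
    p=np.r_[c+.132*np.array([np.cos(np.radians(a)),np.sin(np.radians(a))]),.043]-o["tool_pos"]
    print(a,R.from_euler("xyz",o["orientation"],degrees=True).inv().apply(p).round(3).tolist())
E
```

```text
t 3.45 at [ 0.6797 -0.0915  0.0434] [-1.80e+02 -1.00e-01 -1.33e+01] F [-1.3  0.1  1. ] open 0.0005
[-0.0015  0.0009  0.0004]
0 [-0.006, 0.002, 0.0]
6 [-0.01, -0.011, 0.0]
12 [-0.016, -0.024, 0.0]
18 [-0.022, -0.036, 0.0]
24 [-0.03, -0.048, 0.0]
30 [-0.039, -0.058, 0.0]
36 [-0.049, -0.068, 0.0]
42 [-0.06, -0.076, 0.0]
48 [-0.071, -0.083, 0.0]
54 [-0.084, -0.089, 0.0]
60 [-0.097, -0.094, 0.0]
66 [-0.11, -0.097, 0.0]
72 [-0.124, -0.099, 0.0]
78 [-0.138, -0.1, 0.0]
84 [-0.152, -0.099, 0.0]
90 [-0.165, -0.096, -0.0]
96 [-0.178, -0.092, -0.0]
102 [-0.191, -0.087, -0.0]
108 [-0.203, -0.08, -0.0]
114 [-0.215, -0.073, -0.0]
120 [-0.225, -0.064, -0.0]
126 [-0.235, -0.054, -0.0]
132 [-0.243, -0.043, -0.0]
```

```bash
python3 -m pendant '[[-1,[-0.008,-0.005,0],[0,0,0]],[-1,[-0.010,-0.011,0],[0,0,0]],[-1,[-0.013,-0.018,0],[0,0,0]],[-1,[-0.016,-0.024,0],[0,0,0]],[-1,[-0.019,-0.030,0],[0,0,0]],[-1,[-0.022,-0.036,0],[0,0,0]],[-1,[-0.026,-0.042,0],[0,0,0]],[-1,[-0.030,-0.048,0],[0,0,0]],[-1,[-0.034,-0.053,0],[0,0,0]],[-1,[-0.039,-0.058,0],[0,0,0]]]' >/dev/null
python3 - <<'E'
from h import *
print(delta(.678,-.092,.043))
y=np.hstack([viewer.snapshot("scene")[90:290,130:400],viewer.snapshot("top")[90:290,240:510]])[:,:,::-1]
cv2.imwrite("pics/push1.png",cv2.resize(y,(800,296)))
E
```

```text
t 4.28 at [ 0.6537 -0.0254  0.0415] [180.   -0.  -13.3] F [-0.4 -1.3  0.2] open 0.0008
[ 0.039   0.0592 -0.0015]
```

View pics/push1.png

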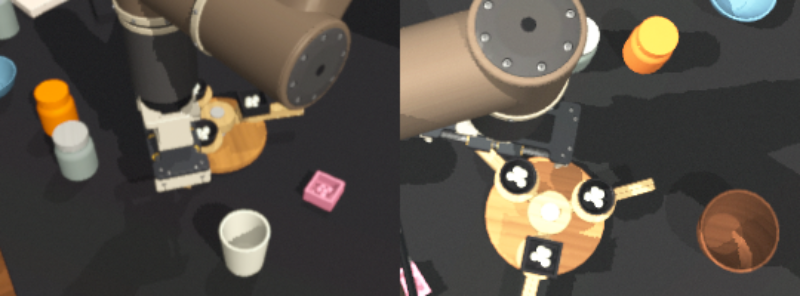

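The push works: round2's arm has turned and the force is about 1.3 N. The dishes are on their pads, and the square arm now points down (crop (533,285)). I'll continue along the arc.

```bash
python3 -m pendant '[[-1,[-0.005,-0.005,0],[0,0,0]],[-1,[-0.010,-0.010,0],[0,0,0]],[-1,[-0.015,-0.014,0],[0,0,0]],[-1,[-0.021,-0.018,0],[0,0,0]],[-1,[-0.026,-0.022,0],[0,0,0]],[-1,[-0.032,-0.025,0],[0,0,0]],[-1,[-0.038,-0.028,0],[0,0,0]],[-1,[-0.045,-0.031,0],[0,0,0]],[-1,[-0.051,-0.034,0],[0,0,0]],[-1,[-0.058,-0.036,0],[0,0,0]]]' >/dev/null
python3 - <<'E'
from h import *
print(delta(.541+.066,-.092+.132*.866,.043))
c,o,m=arms(viewer.snapshot("top"),np.array([.541,-.092]));print(c,*o,sep="\n")
E
```

```text
t 5.22 at [0.6053 0.0228 0.0416] [-180.    -0.   -13.3] F [ 0.4 -1.4  0.5] open 0.0002
[ 0.0018  0.0001 -0.0014]h.py:24: RuntimeWarning: Mean of empty slice.
  rr=P[g]; out.append((rr.mean(0),t+120*i+da[g].mean(),R[g].max(),g.sum()))
  ret = um.true_divide(
  ret = ret.dtype.type(ret / rcount)
Traceback (most recent call last):
  File "h.py", line 24, in arms
    rr=P[g]; out.append((rr.mean(0),t+120*i+da[g].mean(),R[g].max(),g.sum()))
                                                         ~~~~~~~~^^
ValueError: zero-size array to reduction operation maximum which has no identity
```

```bash
cat >> h.py <<'E'
C0=np.array([.5415,-.0915])
def near(im,g0,c=C0):
    """angles of the visible bare arms, guess g0 for the square arm, fixed centre"""
    m=cv2.inRange(cv2.cvtColor(im,cv2.COLOR_RGB2HSV),(8,20,110),(36,255,255)); v,u=np.nonzero(m)
    r=ray("top",np.c_[u,v],.055)[:,:2]-c;R=np.hypot(*r.T);a=np.degrees(np.arctan2(r[:,1],r[:,0]))
    for i in range(3):
        d=(a-g0-120*i+180)%360-180;g=(R>.102)&(R<.158)&(abs(d)<20)
        print("arm+%d"%(120*i),g.sum(),"sq",(g0+d[g].mean()).round(2) if g.any() else None,"Rmax",R[g].max().round(4) if g.any() else None)
E
python3 -m pendant '[[-1,[-0.006,-0.002,0],[0,0,0]],[-1,[-0.013,-0.003,0],[0,0,0]],[-1,[-0.020,-0.004,0],[0,0,0]],[-1,[-0.027,-0.005,0],[0,0,0]],[-1,[-0.034,-0.006,0],[0,0,0]],[-1,[-0.041,-0.006,0],[0,0,0]],[-1,[-0.048,-0.006,0],[0,0,0]],[-1,[-0.055,-0.005,0],[0,0,0]],[-1,[-0.062,-0.004,0],[0,0,0]],[-1,[-0.068,-0.002,0],[0,0,0]]]' >/dev/null
python3 - <<'E'
from h import *
print(delta(.541,-.092+.132,.043))
im=viewer.snapshot("top");near(cv2.imread("pics/top0.png")[:,:,::-1].copy(),140);near(im,221)
y=np.hstack([viewer.snapshot("scene")[90:290,130:400],im[90:290,240:510]])[:,:,::-1]
cv2.imwrite("pics/push3.png",cv2.resize(y,(800,296)))
E
```

```text
t 6.1 at [0.5392 0.04   0.0416] [-180.    -0.   -13.3] F [ 0.6 -0.7 -0.2] open 0.0002
[ 0.0017 -0.0004 -0.0014]
arm+0 230 sq 139.85 Rmax 0.1497
arm+120 232 sq 139.46 Rmax 0.1515
arm+240 245 sq 139.3 Rmax 0.1506
arm+0 235 sq 222.57 Rmax 0.1509
arm+120 222 sq 221.78 Rmax 0.1506
arm+240 337 sq 220.23 Rmax 0.158
```

View pics/push3.png

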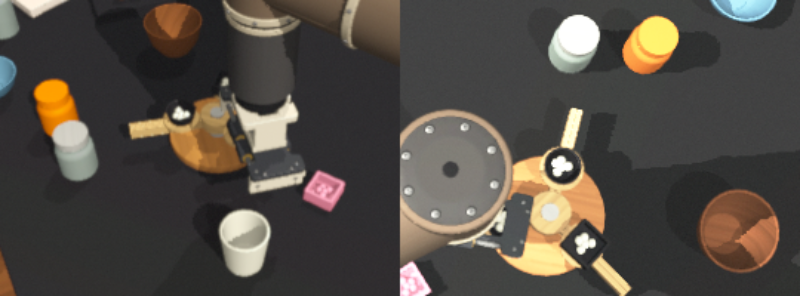

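The square arm is at about 222° and the target is about 262.4°. The dishes are in place and the bowl, cup and jar are undisturbed. I'll continue, slowing towards the end.

```bash
python3 -m pendant '[[-1,[-0.006,0.002,0],[0,0,0]],[-1,[-0.013,0.004,0],[0,0,0]],[-1,[-0.020,0.006,0],[0,0,0]],[-1,[-0.026,0.009,0],[0,0,0]],[-1,[-0.032,0.012,0],[0,0,0]],[-1,[-0.038,0.016,0],[0,0,0]],[-1,[-0.044,0.019,0],[0,0,0]],[-1,[-0.050,0.023,0],[0,0,0]],[-1,[-0.054,0.026,0],[0,0,0]],[-1,[-0.057,0.029,0],[0,0,0]]]' >/dev/null
python3 -m pendant '[[-1,[0,0,0],[0,0,0]],[-1,[0,0,0],[0,0,0]]]' >/dev/null
python3 - <<'E'
from h import *
print(delta(.541,-.092+.132,.043))
im=viewer.snapshot("top");near(im,250);(b,r),_=bowl(im);print("bowl",b,r)
E
```

```text
t 7.2 at [0.4774 0.0245 0.0415] [180.    0.  -13.3] F [ 0.4  0.3 -0.4] open 0.0002
[ 0.0584 -0.0297 -0.0015]
arm+0 227 sq 251.25 Rmax 0.1516
arm+120 240 sq 250.91 Rmax 0.1509
arm+240 248 sq 252.49 Rmax 0.1579
bowl [ 0.50731228 -0.35025949] 0.05812504143673014
```

```bash
python3 -m pendant '[[-1,[-0.003,0.002,0],[0,0,0]],[-1,[-0.005,0.005,0],[0,0,0]],[-1,[-0.008,0.007,0],[0,0,0]],[-1,[-0.010,0.009,0],[0,0,0]],[-1,[-0.012,0.012,0],[0,0,0]],[-1,[-0.014,0.014,0],[0,0,0]],[-1,[-0.014,0.014,0],[0,0,0]],[-1,[-0.014,0.014,0],[0,0,0]]]' >/dev/null
python3 - <<'E'
from h import *
print(delta(.541,-.092+.132,.043))
im=viewer.snapshot("top");near(im,260);(b,r),_=bowl(im);print("bowl",b,r,np.degrees(np.arctan2(*(b-C0)[::-1]))%360)
cv2.imwrite("pics/t5.png",im[:,:,::-1])
E
```

```text
t 7.92 at [0.4605 0.014  0.0415] [180.    0.  -13.3] F [-0.1  0.1 -1.2] open 0.0002
[ 0.0723 -0.0438 -0.0015]
arm+0 228 sq 259.23 Rmax 0.1515
arm+120 244 sq 259.02 Rmax 0.1511
arm+240 312 sq 254.37 Rmax 0.1579
bowl [ 0.50738287 -0.35029427] 0.05820944977143309 262.4899418413355
```

```bash
python3 -m pendant '[[-1,[-0.0015,0.0015,0],[0,0,0]],[-1,[-0.0025,0.003,0],[0,0,0]],[-1,[-0.004,0.0045,0],[0,0,0]],[-1,[-0.005,0.006,0],[0,0,0]],[-1,[-0.005,0.006,0],[0,0,0]],[-1,[-0.005,0.006,0],[0,0,0]]]' >/dev/null
python3 - <<'E'
from h import *
print(delta(.541,-.092+.132,.043))
im=viewer.snapshot("top");near(im,262)
cv2.imwrite("pics/t6.png",im[:,:,::-1])
E
```

```text
t 8.47 at [0.4544 0.0094 0.0415] [180.    0.  -13.3] F [ 0.8 -0.4 -0.2] open 0.0004
[ 0.0772 -0.0496 -0.0015]
arm+0 225 sq 262.27 Rmax 0.1515
arm+120 244 sq 262.07 Rmax 0.1506
arm+240 263 sq 256.01 Rmax 0.157
```

```bash
python3 -m pendant '[[-1,[0.004,-0.005,0],[0,0,0]],[-1,[0.009,-0.011,0],[0,0,0]],[-1,[0.009,-0.011,-0.03],[0,0,0]],[-1,[0.009,-0.011,-0.07],[0,0,0]],[-1,[0.009,-0.011,-0.11],[0,0,0]],[-1,[0.009,-0.011,-0.15],[0,0,0]],[-1,[0.009,-0.05,-0.15],[0,0,0]],[-1,[0.009,-0.09,-0.15],[0,0,0]],[-1,[0.009,-0.13,-0.15],[0,0,0]],[-1,[0.009,-0.17,-0.15],[0,0,0]]]' >/dev/null
python3 -m pendant '[[-1,[0,-0.04,0],[0,0,0]],[-1,[0,-0.08,0],[0,0,0]],[-1,[0,-0.12,0],[0,0,0]],[-1,[0,-0.16,0],[0,0,0]],[-1,[0,-0.2,0],[0,0,0]],[-1,[0,-0.2,0],[0,0,0]],[-1,[0,-0.2,0],[0,0,0]],[-1,[0,-0.2,0],[0,0,0]]]' >/dev/null
python3 - <<'E'
from h import *
print(delta(.541,-.092+.132,.043))
im=viewer.snapshot("top");near(im,262);c,o,_=arms(im);(b,r),_=bowl(im)
print(c,*o,"dir",np.degrees(np.arctan2(*(b-c)[::-1]))%360,np.degrees(np.arctan2(*(b-C0)[::-1]))%360)
y=np.hstack([viewer.snapshot("scene")[80:280,130:400],im[90:290,240:510]])[:,:,::-1]
cv2.imwrite("pics/end.png",cv2.resize(y,(800,296)))
E
```

```text
t 10.02 at [0.5482 0.368  0.1906] [ 1.799e+02  1.000e-01 -1.320e+01] F [ 0.2 -0.4  0.8] open 0.0008
[0.0683 0.3207 0.148 ]
arm+0 220 sq 262.21 Rmax 0.1517
arm+120 215 sq 262.18 Rmax 0.1506
arm+240 226 sq 262.74 Rmax 0.1493
[ 0.5399902  -0.08999382] ([0.6572, -0.0443], np.float64(21.42), np.float64(0.1516), 220) ([0.4409, -0.0149], np.float64(142.78), np.float64(0.1474), 218) ([0.5245, -0.2156], np.float64(262.9), np.float64(0.1527), 222) dir 262.8644308735526 262.49418269390264
```

View pics/end.png

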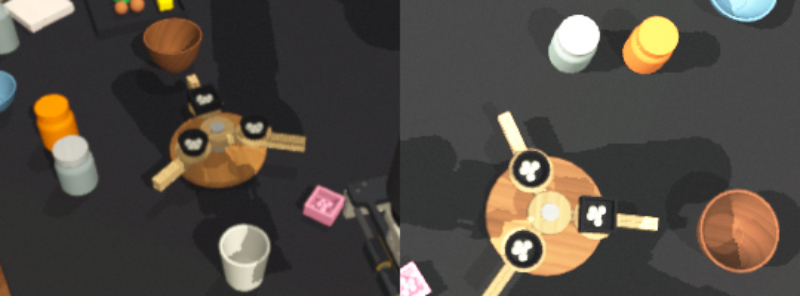

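The square arm points at the bowl: it measures about 262.4° against a bowl direction of about 262.5°. The dishes are on their pads, the bowl, cup and jar haven't moved, and the arm is clear. Handing in.

```bash
python3 -c "from plant import workorder;print(workorder.close_job())"
```

```text
the job is handed in; nothing more can be done
None
```

The carousel's square-dish arm now points at the dark wooden bowl, to within about half a degree by the top camera; the dishes, bowl, cup and jar are in place, and the job is handed in at about 10 s.

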